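# Touch off a rough casting at three points

## Task

Touch off the dark casting on the fixture plate, without shifting it: slide the two stops on its long side (the side with two pads) up to it, and then the one at its end, leaving each stop pressing on its pad with about half of its brass nose's spring travel taken up. Push gently, never hard enough to jam a nose solid against the casting. Then press the green button on the grey readout box once all three are set, and leave everything standing so.

Things in the scene. Friction and masses are not known exactly. Their poses are not given: they have to be found in the camera images.
- fixture: Aluminium fixture plate, 230 x 330 x 14 mm, fixed to the bench. Origin: centre of its underside; x runs across it (away from the robot at yaw 0), y along its length to the left, z up.
- casting: Rough dark iron casting, 3.4 kg, loose on the plate: slab 90 (x) x 160 (y) x 34 mm, round boss to 62 mm height. Origin: centre of its underside, axes within 3 degrees of the plate's. Three datum pads 30 mm wide, centred 22 mm up: on the -x side at y = +55 (stop a) and -55 mm (stop b), and mid +y end (stop c). Each stands 6 to 18 mm (on average 12) proud of its side, which no pose tells.
- casting_end (a point): Point on the top of the casting's slab near its -y end, to show whether the casting turns.
- stop_a: Stop facing the pad at y = +55 mm of the casting's long side. Origin: on the plate's top under the post; x axis: direction of travel, towards the casting. From its front looks a brass nose, 10 mm thick, 22 mm above the plate, its ball tip 50 mm ahead of the origin when relaxed; it springs in by up to 7 mm at 0.7 N per mm (2.45 N at half its travel), then is solid.
- stop_b: Stop facing the pad at y = -55 mm of the casting's long side. Origin: on the plate's top under the post; x axis: direction of travel, towards the casting. From its front looks a brass nose, 10 mm thick, 22 mm above the plate, its ball tip 50 mm ahead of the origin when relaxed; it springs in by up to 7 mm at 0.7 N per mm (2.45 N at half its travel), then is solid.
- stop_c: Stop at the casting's +y end. Origin: on the plate's top under the post; x axis: direction of travel, towards the casting. From its front looks a brass nose, 10 mm thick, 22 mm above the plate, its ball tip 50 mm ahead of the origin when relaxed; it springs in by up to 7 mm at 0.7 N per mm (2.45 N at half its travel), then is solid.
- stop_a_post (a point): Stop a: centre of an upright black post, 16 mm square, 46 mm tall, 60 mm above the plate; the handle of a blue slide block (40 x 32 mm, top 27 mm below this point). x axis: its travel, towards the casting. It slides stiffly, about 8 N of friction both ways, and stays where left; it can go 48 to 60 mm forward.
- stop_b_post (a point): Stop b: centre of an upright black post, 16 mm square, 46 mm tall, 60 mm above the plate; the handle of a blue slide block (40 x 32 mm, top 27 mm below this point). x axis: its travel, towards the casting. It slides stiffly, about 8 N of friction both ways, and stays where left; it can go 48 to 60 mm forward.
- stop_c_post (a point): Stop c: centre of an upright black post, 16 mm square, 46 mm tall, 60 mm above the plate; the handle of a blue slide block (40 x 32 mm, top 27 mm below this point). x axis: its travel, towards the casting. It slides stiffly, about 8 N of friction both ways, and stays where left; it can go 48 to 60 mm forward.
- readout: Grey readout box, 100 x 120 x 36 mm, fixed on the bench, with a dark display and a green button on its top. Origin: centre of its underside. The shade of the bench lamp hangs over the bench behind it (x 0.55 to 0.72, y -0.37 to -0.20, from 0.51 m up): keep wrist and arm clear of it, for instance by drawing the tool back and low before swinging across.
- store_top (a point): Centre of the top of the green push button (28 mm across) on the readout box, 54 mm above the bench. Pressed straight down it travels 6 mm against a spring: 1.5 N to start, 5 N fully down.
- store (a joint): Travel of the green button: 0 up, 0.006 m fully down; it springs back when let go.

How it is judged:
By the outcome, as a careful person would: the job done as asked, in the order asked, and still so for the second after the job is handed in, with the robot touching nothing.
It also fails if it takes over 72 s, if anything falls off the work surface, if the arm or the gripper's body presses on something with over 40 N, if the wrist force passes 120 N, or if a joint passes its speed limit or range.

## Robot

A 7-joint arm with a two-finger parallel gripper is mounted at the origin on a cart in front of the work surface, level with it; the furniture and walls round the work are solid. World frame = base frame: x ahead of the robot, y to its left, z up, the work surface at z = 0. Lengths are in m, angles in degrees, forces in N, time in s.
With the tool pointing down it reaches from about 0.425 to 0.875 m from the base axis. Payload 4.7 kg.
Tool frame: the origin (TCP) lies at the very end of the fingers, on their centre line; the grasp point (between the pads) lies 19 mm behind it; y points along the fingers, z is the direction in which the jaws open and shut, and the axes are right-handed (so a half turn about y gives the same grasp; the last joint's range is limited). The gripper opens to 87 mm and grips with 3 to 60 N. Pads are 19 mm wide; open, the fingers measure 117 mm over their backs; the gripper's body (75 mm by 190 mm) begins 51 mm behind the grasp point.
Start: joints at [77.011, 18.392, -4.016, 83.108, 1.295, 78.541, -3.26], TCP at [0.155, -0.631, 0.223] pointing down, gripper open.
Joint ranges: [-163.93, 163.93], [-17.29, 119.83], [-79.2, 71.16], [3.27, 140.29], [-89.18, 269.18], [5.43, 117.66], [-154.24, 154.24]. Speed limits (degrees/s): [147.25, 147.25, 180, 180, 180, 180, 180].

## Interface

Orientations are given as [roll, pitch, yaw] about the fixed x, y, z axes, in that order (R = Rz(yaw) Ry(pitch) Rx(roll)).
In Python, from cell import env gives the robot as it stands.
- The arm moves only by the shell command python3 -m pendant 'ROWS' [FORCE]. ROWS is JSON, one flat list of numbers, 7 for each row, row after row: the shift along the world's x, y, z in units of 40 mm (1.0 is 40 mm), then the turn, a rotation vector about the world's x, y, z in units of 10 degrees (1.0 is 10 degrees), then the finger opening in mm, from 0 to 87. In form: [x, y, z, wx, wy, wz, jaw, x, y, z, wx, wy, wz, jaw, ...]. A call has 1 to 10 rows; each row shifts and turns the commanded pose from where the row before left it; what a row does not reach is not made up. A row lasts 1/8 s, in which the tool goes at most 62.5 mm and 10.7 degrees, less where a joint would pass 70% of its speed; a pose out of reach is approached as far as the arm can. A call is refused whole if a number of a shift passes 1 or a number of a turn 1, either way. A call with a gripper value outside its range is refused whole. The fingers move at their own pace and stop on an object; FORCE is the grip in N (left out, the last holds). Time passes only in rows, so rows that do not move let the fingers close. It gives the time, the measured TCP pose, the force and the opening at its end, in the units of the state.
- env.get_obs(): the state, without advancing time (a new reading comes with each control period).
- env.read_camera(name): name is "side" or "top" or "wrist"; returns a dict with "image" (400x640x3 uint8, red, green, blue), "fx", "fy", "cx", "cy" (pixels), "cam_to_world" (4x4, takes a point from camera to world coordinates). Camera axes: x right, y up, looking along -z (the intrinsics and any distortion apply to the point x, -y, -z); pixel columns grow to the right and rows downward; lengths in m; the calibration is good to about 2 mm. A picture is of the moment at which its call begins. There is no depth.
- env.sign_off(): hands the job in, once; it reports no verdict.
The state is a dict: "time_s": time; "qpos": joint angles; "joint_velocities": joint speeds; "effort": joint torques, N m; "tool_pos": TCP position; "tool_rot": TCP orientation; "force": force on the tool from outside, world axes, zero at the start; "wrist_torque": the same for the moment, N m; "grip_width": finger opening in m.
Only numpy, scipy, OpenCV 4.12 (cv2) and the standard library are available. Lean on these libraries where they do the work, as an engineer would, in place of code of your own. Each camera call takes 0.05 s, during which the arm holds its last target.

## Working session

There is one attempt and no reset: what is moved stays moved. The work goes in short steps, Python scripts to look and compute and a shell command to move; the robot and the scene stay as the last step left them, time stands still between calls to the robot, and variables do not carry over. Pictures are saved under pics/ and viewed, and the job is handed in when it is done.

```bash
ls; mkdir -p pics; cat > h.py <<'E'
from cell import env
import numpy as np, cv2
def snap(n,f):
    c=env.read_camera(n); cv2.imwrite('pics/'+f,c['image'][:,:,::-1]); np.save('pics/'+f+'.npy',c,allow_pickle=True); return c
def load(f): return np.load('pics/'+f+'.npy',allow_pickle=True).item()
def ray(c,u,v,z):
    d=np.array([(u-c['cx'])/c['fx'],-(v-c['cy'])/c['fy'],-1.]); T=np.array(c['cam_to_world']); d=T[:3,:3]@d; o=T[:3,3]
    return o+d*(z-o[2])/d[2]
def proj(c,p):
    T=np.linalg.inv(np.array(c['cam_to_world'])); q=T[:3,:3]@np.array(p)+T[:3,3]
    return c['cx']+c['fx']*q[0]/-q[2], c['cy']-c['fy']*q[1]/-q[2]
E
python3 - <<'E'
from h import *
for n in ['side','top','wrist']:
    c=snap(n,n+'0.png'); print(n,[c[k] for k in c if k not in('image','cam_to_world')],c.keys()); print(np.round(c['cam_to_world'],3))
print(env.get_obs())
E
```

```text
pics
side [502.9977066631833, 502.9977066631833, 319.63752674032145, 197.00509637354853] dict_keys(['image', 'fx', 'fy', 'cx', 'cy', 'cam_to_world'])
[[-9.040e-01  1.600e-01 -3.950e-01 -2.900e-02]
 [-4.270e-01 -3.380e-01  8.390e-01  1.168e+00]
 [ 1.000e-03  9.270e-01  3.740e-01  6.100e-01]
 [ 0.000e+00  0.000e+00  0.000e+00  1.000e+00]]
top [369.7527418000045, 369.7527418000045, 318.3031633366387, 198.91598271151176] dict_keys(['image', 'fx', 'fy', 'cx', 'cy', 'cam_to_world'])
[[ 0.009  0.981 -0.194  0.376]
 [-1.     0.008 -0.002 -0.041]
 [ 0.     0.194  0.981  0.973]
 [ 0.     0.     0.     1.   ]]
wrist [308.0913059316531, 308.0913059316531, 317.28733847475115, 199.0114766749008] dict_keys(['image', 'fx', 'fy', 'cx', 'cy', 'cam_to_world'])
[[ 0.24   0.942  0.236  0.219]
 [-0.971  0.233  0.057 -0.615]
 [-0.001 -0.243  0.97   0.384]
 [ 0.     0.     0.     1.   ]]
{'time_s': 0.15, 'qpos': array([77.00945245, 18.4296844 , -4.01567238, 83.15946508,  1.29443617,
       78.54262445, -3.25920319]), 'joint_velocities': array([-0.11736512, -0.0654484 ,  0.00596516, -0.20664953,  0.11248418,
       -0.05379298, -0.01843757]), 'effort': array([-4.31587468e-04, -4.91796041e+01, -4.04827874e-01, -3.12878072e+01,
       -6.39939448e-02,  4.04661871e-02,  9.30826991e-05]), 'tool_pos': array([ 0.15488364, -0.63082932,  0.22170305]), 'tool_rot': array([-9.00865841e+01, -4.59511252e-03, -1.66199224e+02]), 'force': array([-0.12616062, -0.07647473, -0.15349538]), 'wrist_torque': array([ 0.0151002 ,  0.00333633, -0.00069762]), 'grip_width': 0.08685303480552474}
```

View pics/side0.png

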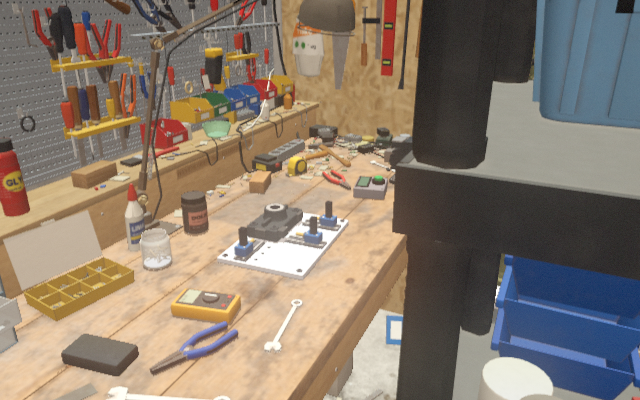

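View pics/top0.png

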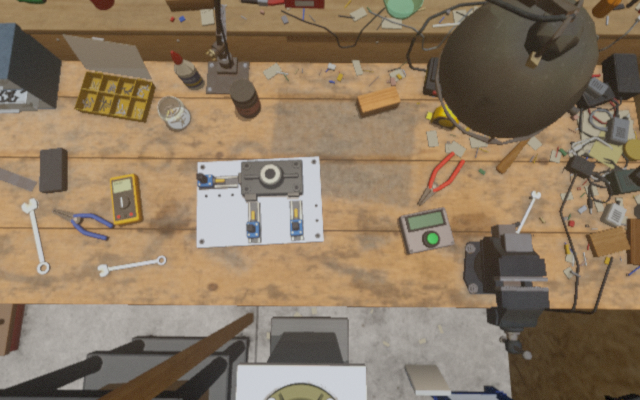

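View pics/wrist0.png

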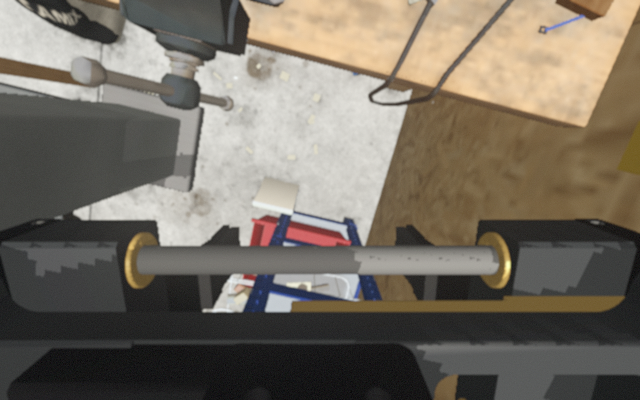

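```bash
python3 - <<'E'
from h import *
c=load('top0.png')
im=c['image'][150:255,185:335,::-1]; cv2.imwrite('pics/t0z.png',cv2.resize(im,None,fx=5.3,fy=5.3,interpolation=cv2.INTER_CUBIC))
im=c['image'][200:260,390:465,::-1]; cv2.imwrite('pics/t0r.png',cv2.resize(im,None,fx=8,fy=8,interpolation=cv2.INTER_CUBIC))
c=load('side0.png')
im=c['image'][190:280,210:360,::-1]; cv2.imwrite('pics/s0z.png',cv2.resize(im,None,fx=5.3,fy=5.3,interpolation=cv2.INTER_CUBIC))
E
```

```text
(no output)
```

View pics/t0z.png

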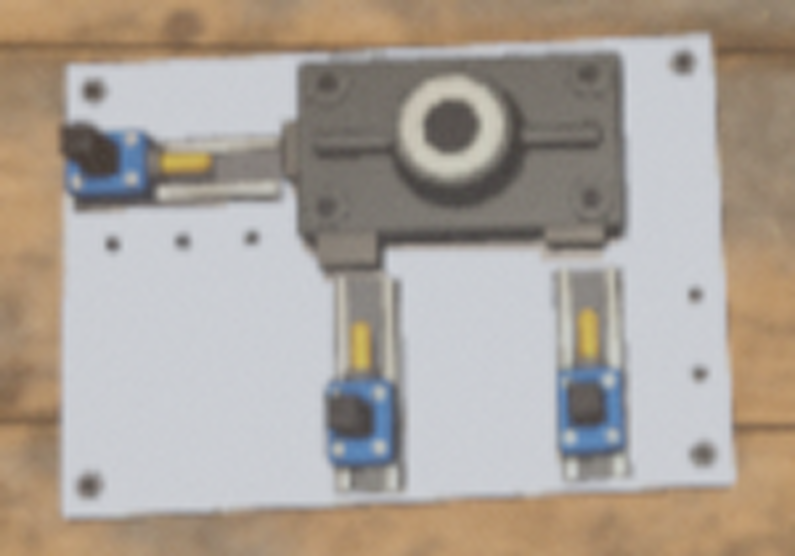

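View pics/t0r.png

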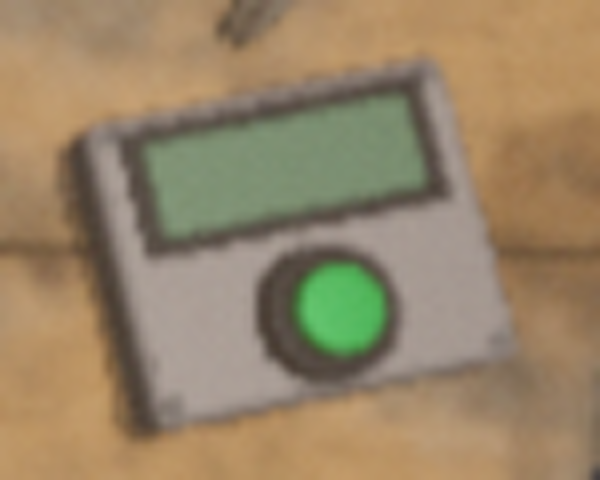

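View pics/s0z.png

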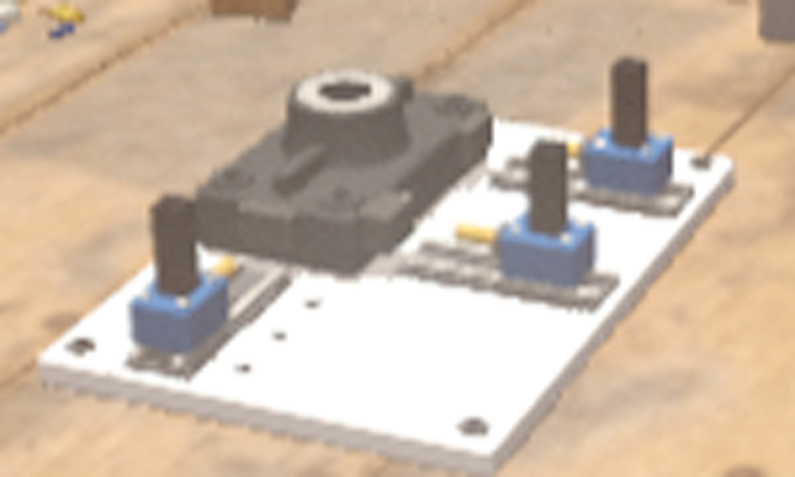

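```bash
python3 - <<'E'
from h import *
c=load('top0.png')
def Z(u,v): return 185+(u+.5)/5.3-.5,150+(v+.5)/5.3-.5
P=[ray(c,*Z(*q),.014) for q in [(67,65),(710,35),(733,487),(63,517)]]
for p in P: print(np.round(p,4))
print('cen',np.mean(P,0)); 
for a,b in [(0,1),(1,2),(3,2),(0,3)]:
    d=P[b]-P[a]; print(np.linalg.norm(d),np.degrees(np.arctan2(d[1],d[0])))
# block tops z=.014+.033
for n,q in dict(a=[(330,380),(390,380),(396,462),(333,465)],b=[(560,372),(620,368),(625,448),(563,455)],c=[(68,135),(145,132),(150,195),(70,198)]).items():
    w=[ray(c,*Z(*p),.047) for p in q]; print(n,np.round(np.mean(w,0),4))
for n,q in dict(a=(346,413),b=(585,403),c=(85,145)).items(): print('posttop',n,np.round(ray(c,*Z(*q),.093),4))
for n,q in dict(a=(360,322),b=(588,310),c=(211,162)).items(): print('nose tip',n,np.round(ray(c,*Z(*q),.036),4))
for n,q in dict(a=[(322,270),(378,270)],b=[(548,250),(605,248)],c=[(283,122),(283,178)]).items(): print('pad',n,*[np.round(ray(c,*Z(*p),.044),4) for p in q])
print('slab',*[np.round(ray(c,*Z(*p),.048),4) for p in [(300,60),(620,52),(622,235),(300,243)]])
print('button',np.round(ray(c,390+343/8,200+308/8,.054),4))
E
```

```text
[0.6646 0.2881 0.014 ]
[ 0.6833 -0.0392  0.014 ]
[ 0.4533 -0.0523  0.014 ]
[0.436  0.2735 0.014 ]
cen [0.5593019  0.11751832 0.014     ]
0.32778272559960425 -86.72572856758156
0.2303657006635459 -176.72787374528258
0.3263162768717085 -86.95754877652199
0.22905007632245988 -176.36039034081818
a [0.4801 0.1241 0.047 ]
b [0.4862 0.0152 0.047 ]
c [0.6043 0.253  0.047 ]
posttop a [0.4787 0.1234 0.093 ]
posttop b [0.4841 0.0156 0.093 ]
posttop c [0.6023 0.2498 0.093 ]
nose tip a [0.5297 0.1292 0.036 ]
nose tip b [0.5365 0.0188 0.036 ]
nose tip c [0.6089 0.206  0.036 ]
pad a [0.5537 0.1472 0.044 ] [0.5539 0.1201 0.044 ]
pad b [0.5645 0.0383 0.044 ] [0.5657 0.0107 0.044 ]
pad c [0.6274 0.1698 0.044 ] [0.5992 0.1683 0.044 ]
slab [0.6579 0.1621 0.048 ] [0.6633 0.0049 0.048 ] [0.5713 0.0024 0.048 ] [0.5661 0.1576 0.048 ]
button [ 0.4598 -0.3248  0.054 ]
```

```bash
python3 -m pendant '[0,0,1,0,0,0,87, 0.05,0.2,0.9,0,0,0,87, 0.28,0.8,0,0,0,0.8,87, 0.28,0.8,0,0,0,0.8,87, 0.28,0.8,0,0,0,0.8,87, 0.28,0.8,0,0,0,0.8,87, 0.6,0.8,0,0,0,0.8,87, 0.6,0.8,0,0,0,0.8,87, 0.6,0.8,0,0,0,0.8,87, 0.6,0.8,0,0,0,0.8,87]' 20
python3 -m pendant '[0.6,0.75,0,0,0,0.8,87, 0.6,0.75,0,0,0,0.75,70, 0.6,0.75,0,0,0,0,60, 0.6,0.75,0,0,0,0,50, 0.4,0.8,-0.2,0,0,0,50, 0.4,0.8,-0.5,0,0,0,50, 0.4,0.8,-0.5,0,0,0,50, 0.4,0.8,-0.5,0,0,0,50, 0,0,0,0,0,0,50]'
```

```text
time_s: 1.4
tool_pos: [0.2983, -0.366, 0.2984]
tool_rot: [-90.0, -0.0, -101.9]
force: [0.6, 0.1, -0.3]
grip_width: 0.0868
time_s: 2.52
tool_pos: [0.4576, -0.1159, 0.2291]
tool_rot: [-90.1, 0.1, -86.4]
force: [0.6, 0.6, -0.2]
grip_width: 0.0505
```

```bash
python3 -m pendant '[0.17,0.82,-0.4,0,0,-0.03,50, 0.17,0.82,-0.4,0,0,0,50, 0.17,0.82,-0.4,0,0,0,50, 0.17,0.82,-0.3,0,0,0,50, 0,0,0,0,0,0,50, 0,0,0,0,0,0,50]'
python3 - <<'E'
from h import *
snap('wrist','w1.png'); snap('top','top1.png')
E
```

```text
time_s: 3.28
tool_pos: [0.4851, 0.0104, 0.1709]
tool_rot: [-90.0, -0.1, -87.1]
force: [-0.4, -0.6, 0.3]
grip_width: 0.0499
```

View pics/w1.png

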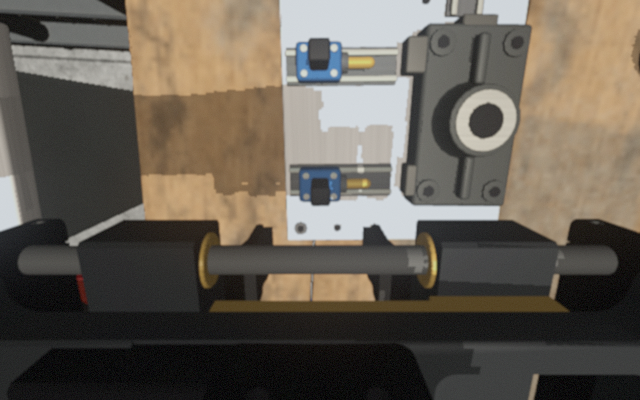

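```bash
python3 - <<'E'
from h import *
c=load('w1.png')
im=c['image'][0:240,270:540,::-1]; cv2.imwrite('pics/w1z.png',cv2.resize(im,None,fx=2.9,fy=2.5,interpolation=cv2.INTER_CUBIC))
im=c['image'][0:240,280:420,::-1]; cv2.imwrite('pics/w1y.png',cv2.resize(im,(560,960),interpolation=cv2.INTER_CUBIC)[:,:][120:360]) 
im=c['image'][150:230,280:420,::-1]; cv2.imwrite('pics/w1x.png',cv2.resize(im,None,fx=5,fy=5,interpolation=cv2.INTER_CUBIC)) 
print(env.get_obs()['tool_pos'], env.get_obs()['tool_rot'],c['cam_to_world'])
E
```

```text
[0.48521624 0.01011801 0.17101273] [-8.99652847e+01 -5.13935673e-02 -8.71541563e+01] [[ 9.98641912e-01 -5.07017394e-02 -1.19860153e-02  4.81711926e-01]
 [ 5.20939371e-02  9.68472779e-01  2.43611778e-01  7.65656674e-02]
 [-7.43411358e-04 -2.43905330e-01  9.69798761e-01  3.33262654e-01]
 [ 0.00000000e+00  0.00000000e+00  0.00000000e+00  1.00000000e+00]]
```

View pics/w1x.png

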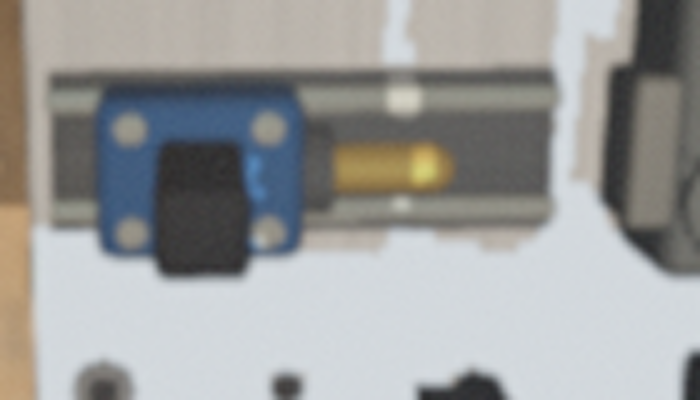

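View pics/w1y.png

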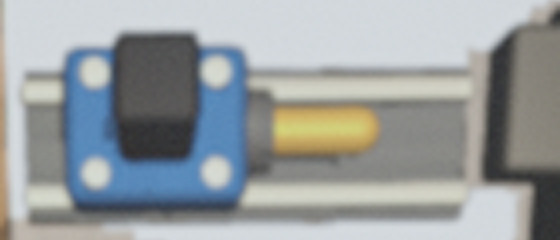

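```bash
python3 - <<'E'
from h import *
c=load('w1.png')
B=lambda u,v:(280+(u+.5)/5-.5,150+(v+.5)/5-.5)
A=lambda u,v:(280+(u+.5)/4-.5,(v+120+.5)/4-.5)
for n,f,s,tip,pad in [('b',B,[(128,128),(268,128),(132,233),(268,231)],(455,167),(635,150)),('a',A,[(94,73),(216,72),(216,172),(95,173)],(378,129),(508,100))]:
    w=np.array([ray(c,*f(*p),.047) for p in s]); print(n,w.mean(0),'tip',ray(c,*f(*tip),.036),'pad',ray(c,*f(*pad),.044))
print('posttop b',ray(c,*B(203,232),.097),ray(c,*B(203,232),.093))
E
```

```text
b [0.48657126 0.01776546 0.047     ] tip [0.53681933 0.0208205  0.036     ] pad [0.56927556 0.02739801 0.044     ]
a [0.47982741 0.12758702 0.047     ] tip [0.52957442 0.13088641 0.036     ] pad [0.55582088 0.13668656 0.044     ]
posttop b [0.48679872 0.0197831  0.097     ] [0.48688484 0.01882175 0.093     ]
```

```bash
python3 -m pendant '[0.03,0.15,-0.75,0,0,0.05,40, 0,0,-0.75,0,0,0,40, 0,0,-0.75,0,0,0,40, 0,0,-0.57,0,0,0,40, 0,0,0,0,0,0,40, 0,0,0,0,0,0,40]'
python3 - <<'E'
from h import *
snap('wrist','w2.png'); snap('side','s2.png')
c=load('s2.png'); im=c['image'][170:260,240:390,::-1]; cv2.imwrite('pics/s2z.png',cv2.resize(im,None,fx=5,fy=5,interpolation=cv2.INTER_CUBIC))
E
```

```text
time_s: 4.12
tool_pos: [0.487, 0.0173, 0.0588]
tool_rot: [-89.9, -0.0, -86.6]
force: [0.2, -0.7, -0.4]
grip_width: 0.0401
```

View pics/w2.png

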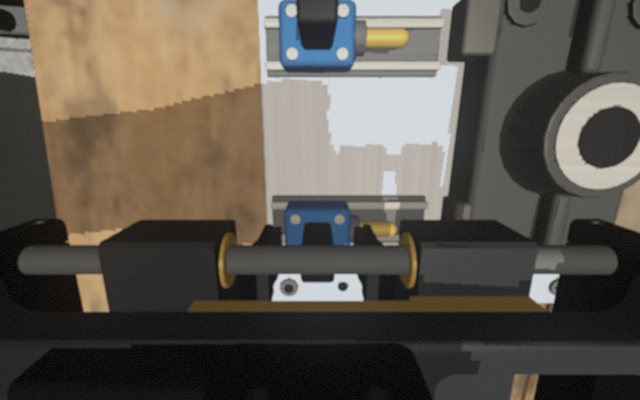

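View pics/s2z.png

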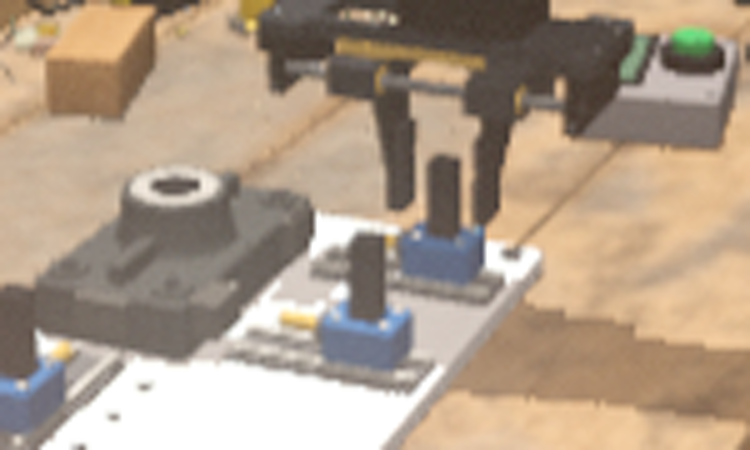

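```bash
python3 -m pendant '[0,0,0,0,0,0,20, 0,0,0,0,0,0,14, 0,0,0,0,0,0,12, 0,0,0,0,0,0,12, 0,0,0,0,0,0,12, 0,0,0,0,0,0,12]' 25
python3 -c "
from h import *
snap('wrist','w3.png');o=env.get_obs();print(o['tool_pos'],o['force'],o['grip_width'])"
```

```text
time_s: 4.97
tool_pos: [0.4869, 0.018, 0.058]
tool_rot: [-89.9, 0.0, -86.5]
force: [4.6, -0.3, -0.7]
grip_width: 0.0161
[0.48694919 0.01799452 0.05802383] [ 4.12327016  0.3755543  -1.73102953] 0.01580450550290429
```

View pics/w3.png

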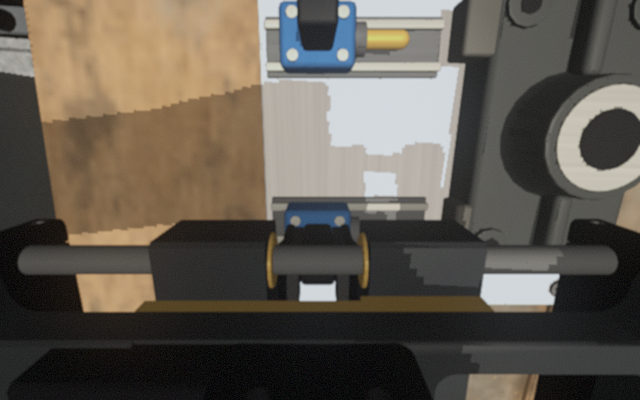

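```bash
python3 -m pendant '[0.1,0.006,0,0,0,0,12, 0.1,0.006,0,0,0,0,12, 0.1,0.006,0,0,0,0,12, 0.1,0.006,0,0,0,0,12, 0.05,0.003,0,0,0,0,12]'
python3 -m pendant '[0.025,0.0015,0,0,0,0,12, 0.025,0.0015,0,0,0,0,12]'
python3 -m pendant '[0.025,0.0015,0,0,0,0,12, 0.025,0.0015,0,0,0,0,12]'
```

```text
time_s: 5.65
tool_pos: [0.5015, 0.0188, 0.058]
tool_rot: [-90.4, -0.1, -86.5]
force: [-7.2, -0.7, 11.9]
grip_width: 0.0164
time_s: 5.9
tool_pos: [0.5034, 0.0189, 0.058]
tool_rot: [-90.4, -0.1, -86.5]
force: [-8.0, -0.4, 10.1]
grip_width: 0.0159
time_s: 6.15
tool_pos: [0.5054, 0.019, 0.058]
tool_rot: [-90.4, -0.1, -86.5]
force: [-7.9, -0.2, 11.6]
grip_width: 0.0154
```

```bash
python3 -m pendant '[0.025,0.0015,0,0,0,0,12, 0.025,0.0015,0,0,0,0,12]'|grep -E "pos|force"
python3 -m pendant '[0.025,0.0015,0,0,0,0,12, 0.025,0.0015,0,0,0,0,12]'|grep -E "pos|force"
python3 -m pendant '[0.025,0.0015,0,0,0,0,12]'|grep -E "pos|force"
python3 -m pendant '[0.025,0.0015,0,0,0,0,12]'|grep -E "pos|force"
python3 -m pendant '[0.025,0.0015,0,0,0,0,12]'|grep -E "pos|force"
```

```text
tool_pos: [0.5073, 0.0192, 0.058]
force: [-8.8, -1.3, 10.7]
tool_pos: [0.5093, 0.0193, 0.0579]
force: [-8.1, -0.5, 11.3]
tool_pos: [0.5103, 0.0193, 0.058]
force: [-8.4, -0.5, 11.7]
tool_pos: [0.5114, 0.0194, 0.058]
force: [-8.7, -0.3, 11.2]
tool_pos: [0.5123, 0.0195, 0.058]
force: [-8.0, -0.2, 10.8]
```

```bash
for i in 1; do python3 -m pendant '[0.025,0.0015,0,0,0,0,12]'|grep -E "pos|force"
python3 -m pendant '[0.025,0.0015,0,0,0,0,12]'|grep -E "pos|force"
python3 -m pendant '[0.025,0.0015,0,0,0,0,12]'|grep -E "pos|force"
python3 -m pendant '[0.025,0.0015,0,0,0,0,12]'|grep -E "pos|force"; done
python3 -c "
from h import *
c=snap('wrist','w4.png');c2=snap('side','s4.png')
a=cv2.resize(c['image'][170:260,380:520,::-1],None,fx=5,fy=5,interpolation=cv2.INTER_CUBIC)
cv2.imwrite('pics/w4z.png',a)
a=cv2.resize(c2['image'][180:250,250:360,::-1],None,fx=7,fy=7,interpolation=cv2.INTER_CUBIC)
cv2.imwrite('pics/s4z.png',a)"
```

```text
tool_pos: [0.5133, 0.0195, 0.058]
force: [-7.8, -0.4, 12.1]
tool_pos: [0.5143, 0.0196, 0.058]
force: [-8.1, -0.2, 10.9]
tool_pos: [0.5153, 0.0196, 0.058]
force: [-8.2, -0.3, 10.5]
tool_pos: [0.5163, 0.0198, 0.058]
force: [-7.1, 0.0, 10.4]
```

View pics/s4z.png

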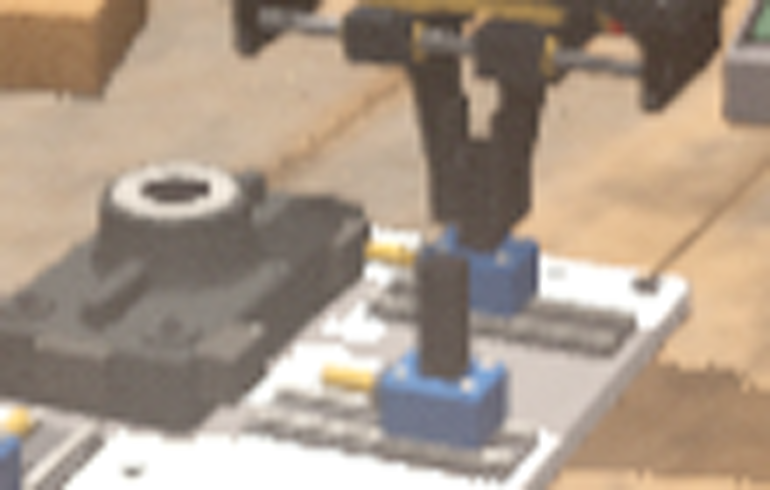

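View pics/w4.png

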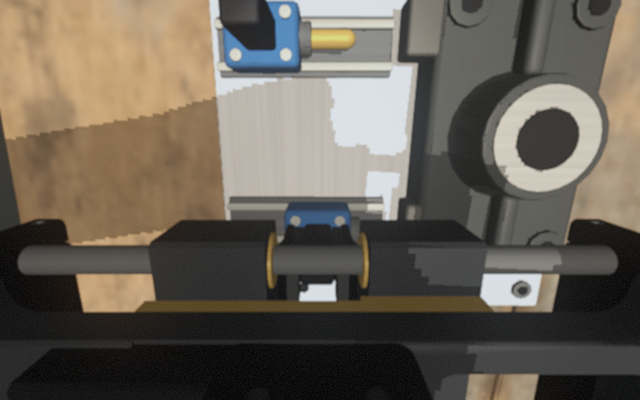

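```bash
python3 -m pendant '[0.025,0.0015,0,0,0,0,12]'|grep -E "pos|force"
python3 -m pendant '[0.025,0.0015,0,0,0,0,12]'|grep -E "pos|force"
python3 -m pendant '[0.025,0.0015,0,0,0,0,12]'|grep -E "pos|force"
```

```text
tool_pos: [0.5173, 0.0198, 0.058]
force: [-7.5, -0.1, 10.6]
tool_pos: [0.5183, 0.0198, 0.058]
force: [-8.3, -0.7, 12.4]
tool_pos: [0.5191, 0.0199, 0.0579]
force: [-8.3, -1.4, 12.3]
```

```bash
python3 -m pendant '[0.0125,0.0007,0,0,0,0,12]'|grep -E "pos|force"
python3 -m pendant '[0.0125,0.0007,0,0,0,0,12]'|grep -E "pos|force"
```

```text
tool_pos: [0.5195, 0.0199, 0.0579]
force: [-8.5, -0.3, 11.3]
tool_pos: [0.5199, 0.0199, 0.058]
force: [-9.6, -1.3, 12.7]
```

```bash
cat > o.py <<'E'
from h import *
o=env.get_obs();print(np.round(o['tool_pos']*1000,2),np.round(o['force'],2),np.round(o['wrist_torque'],2),np.round(o['effort'],2))
E
python3 -m pendant '[0.0125,0.0007,0,0,0,0,12]'>/dev/null; python3 o.py
python3 -m pendant '[0.0125,0.0007,0,0,0,0,12]'>/dev/null; python3 o.py
python3 -m pendant '[0.0125,0.0007,0,0,0,0,12]'>/dev/null; python3 o.py
```

```text
[520.31  19.93  57.95] [-9.46 -0.28 12.93] [-0.13  1.64  0.01] [-2.300e-01 -2.972e+01 -5.270e+00 -2.667e+01  4.900e-01 -2.970e+00
  2.000e-02]
[520.69  19.96  57.94] [-9.9  -1.45 12.23] [-0.17  1.71  0.01] [-2.300e-01 -2.971e+01 -5.270e+00 -2.672e+01  5.000e-01 -3.060e+00
  2.000e-02]
[521.1   20.05  57.94] [-10.4   -0.84  13.29] [-0.2   1.8  -0.08] [-2.300e-01 -2.969e+01 -5.270e+00 -2.678e+01  5.200e-01 -3.150e+00
  2.000e-02]
```

```bash
python3 -m pendant '[0.0125,0.0007,0,0,0,0,12]'>/dev/null; python3 o.py
python3 -m pendant '[0,0,0,0,0,0,12]'>/dev/null; python3 o.py
python3 -m pendant '[0,0,0,0,0,0,12]'>/dev/null; python3 o.py
```

```text
[521.5   20.04  57.94] [-9.43 -0.44 13.5 ] [-0.19  1.87 -0.03] [-2.300e-01 -2.969e+01 -5.270e+00 -2.685e+01  5.500e-01 -3.270e+00
  1.000e-02]
[521.53  20.03  57.93] [-10.99  -0.27  12.01] [-0.16  1.75 -0.02] [-2.700e-01 -2.971e+01 -5.290e+00 -2.682e+01  5.300e-01 -3.160e+00
  1.000e-02]
[521.55  20.03  57.95] [-10.94  -0.94  13.82] [-0.1   1.76 -0.01] [-2.600e-01 -2.974e+01 -5.290e+00 -2.681e+01  5.300e-01 -3.150e+00
  1.000e-02]
```

```bash
python3 -m pendant '[-0.03,-0.0015,0,0,0,0,12, -0.03,-0.0015,0,0,0,0,12]'>/dev/null; python3 o.py
python3 -m pendant '[0,0,0,0,0,0,20, 0,0,0,0,0,0,30, 0,0,0,0,0,0,40, 0,0,0,0,0,0,40]'; python3 o.py
```

```text
[521.49  20.03  57.98] [-1.    0.49  3.71] [-0.06  0.02 -0.01] [ -0.2  -32.09  -5.83 -25.3   -0.04  -0.19  -0.  ]
time_s: 9.75
tool_pos: [0.5227, 0.0202, 0.0576]
tool_rot: [-90.0, 0.0, -86.5]
force: [-0.4, 1.1, 0.6]
grip_width: 0.0379
[522.66  20.17  57.63] [-0.41  1.1   0.64] [-0.05 -0.06 -0.  ] [-0.000e+00 -3.378e+01 -6.110e+00 -2.634e+01 -6.000e-02  2.000e-02
 -0.000e+00]
```

```bash
python3 -m pendant '[0,0,0.8,0,0,0,40, 0,0,0.8,0,0,0,40, -0.36,0.88,0,0,0,0,40, -0.36,0.88,0,0,0,0,40, -0.36,0.88,0,0,0,0,40, 0,0,0,0,0,0,40, 0,0,0,0,0,0,40]'; 
python3 -c "
from h import *
c2=snap('side','s5.png');c=snap('top','t5.png');
a=cv2.resize(c2['image'][180:250,250:360,::-1],None,fx=7,fy=7,interpolation=cv2.INTER_CUBIC)
cv2.imwrite('pics/s5z.png',a)
im=c['image'][150:255,185:335,::-1]; cv2.imwrite('pics/t5z.png',cv2.resize(im,None,fx=5.3,fy=5.3,interpolation=cv2.INTER_CUBIC))"
```

```text
time_s: 10.62
tool_pos: [0.4798, 0.1251, 0.1218]
tool_rot: [-90.0, -0.0, -86.5]
force: [1.0, 0.5, 0.0]
grip_width: 0.04
```

View pics/s5z.png

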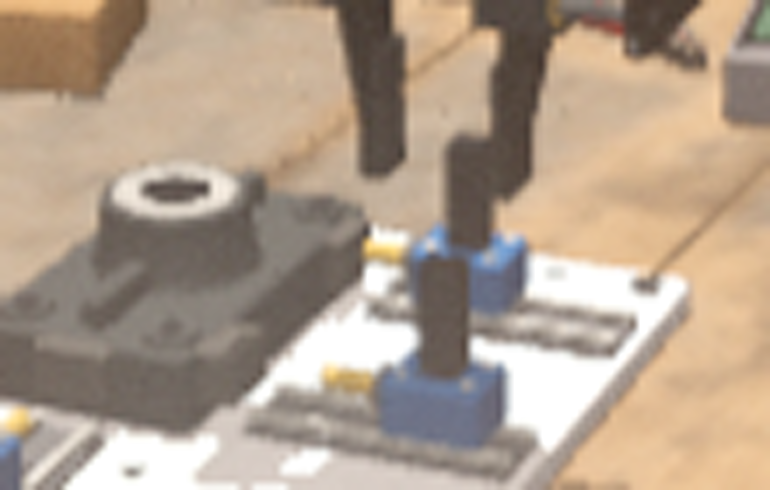

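View pics/t5z.png

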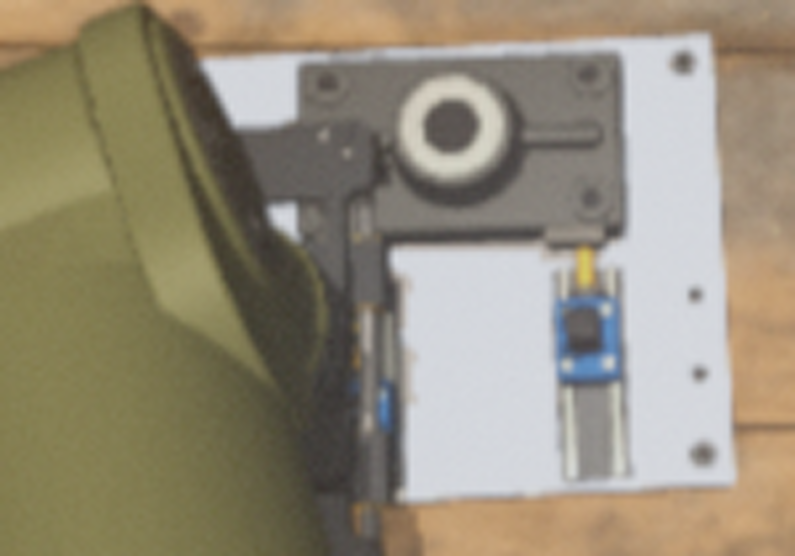

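```bash
python3 -m pendant '[0,0.03,-0.8,0,0,0,40, 0,0,-0.8,0,0,0,40, 0,0,0,0,0,0,40, 0,0,0,0,0,0,40]'; python3 o.py
python3 -m pendant '[0,0,0,0,0,0,20, 0,0,0,0,0,0,14, 0,0,0,0,0,0,12, 0,0,0,0,0,0,12, 0,0,0,0,0,0,12]' 25; python3 o.py
python3 -c "
from h import *
c=snap('wrist','w6.png')"
```

```text
time_s: 11.22
tool_pos: [0.4805, 0.1268, 0.0587]
tool_rot: [-89.9, 0.0, -86.6]
force: [0.1, -0.4, 1.0]
grip_width: 0.04
[480.48 126.77  58.71] [ 0.08 -0.38  0.98] [-0.04 -0.14  0.  ] [  0.05 -28.46  -5.24 -25.52  -0.05   0.06   0.  ]
time_s: 11.85
tool_pos: [0.4803, 0.127, 0.0583]
tool_rot: [-89.9, -0.0, -86.5]
force: [1.3, -0.6, 2.1]
grip_width: 0.0158
[480.32 126.99  58.26] [ 1.3  -0.58  2.08] [-0.08 -0.4   0.01] [-3.300e-01 -2.837e+01 -5.660e+00 -2.459e+01 -3.200e-01  3.500e-01
  1.000e-02]
```

View pics/w6.png

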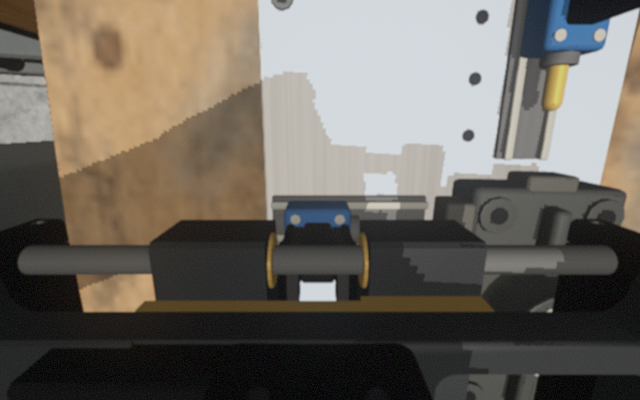

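```bash
python3 -m pendant '[0.1,0.006,0,0,0,0,12, 0.1,0.006,0,0,0,0,12, 0.1,0.006,0,0,0,0,12, 0.1,0.006,0,0,0,0,12, 0.025,0.0015,0,0,0,0,12, 0.025,0.0015,0,0,0,0,12]'>/dev/null; python3 o.py|head -1
for i in 1; do python3 -m pendant '[0.025,0.0015,0,0,0,0,12]'>/dev/null; python3 o.py|head -1
python3 -m pendant '[0.025,0.0015,0,0,0,0,12]'>/dev/null; python3 o.py|head -1
python3 -m pendant '[0.025,0.0015,0,0,0,0,12]'>/dev/null; python3 o.py|head -1; done
```

```text
[495.39 127.81  58.18] [-7.03 -1.75 12.69] [-0.36  1.41 -0.05] [  0.06 -27.88  -5.22 -25.76   0.55  -2.56   0.03]
[496.36 127.91  58.2 ] [-7.92 -2.05 12.64] [-0.34  1.34  0.  ] [  0.07 -28.06  -5.27 -25.76   0.55  -2.55   0.03]
[497.32 127.97  58.18] [-7.81 -3.37 12.58] [-0.37  1.39 -0.  ] [  0.07 -28.2   -5.32 -25.77   0.56  -2.55   0.03]
[498.36 128.01  58.2 ] [-8.47 -1.19 12.8 ] [-0.35  1.38 -0.03] [  0.07 -28.34  -5.36 -25.78   0.56  -2.55   0.03]
```

```bash
sed -i "s/,np.round(o\['effort'\],2))/,np.round(o['effort'][[3,5]],3))/" o.py
python3 -m pendant '[0.025,0.0015,0,0,0,0,12]'>/dev/null; python3 o.py
python3 -m pendant '[0.025,0.0015,0,0,0,0,12]'>/dev/null; python3 o.py
python3 -m pendant '[0.025,0.0015,0,0,0,0,12]'>/dev/null; python3 o.py
python3 -m pendant '[0.025,0.0015,0,0,0,0,12]'>/dev/null; python3 o.py
```

```text
[499.34 128.1   58.2 ] [-8.19 -2.27 13.2 ] [-0.34  1.41 -0.  ] [-25.783  -2.548]
[500.35 128.12  58.19] [-7.92 -0.71 12.29] [-0.4   1.48  0.01] [-25.789  -2.548]
[501.31 128.22  58.19] [-7.21 -2.43 12.8 ] [-0.4   1.37 -0.04] [-25.795  -2.548]
[502.32 128.28  58.2 ] [-7.29 -2.25 11.86] [-0.43  1.42 -0.01] [-25.802  -2.548]
```

```bash
python3 -m pendant '[0.025,0.0015,0,0,0,0,12]'>/dev/null; python3 o.py
python3 -m pendant '[0.025,0.0015,0,0,0,0,12]'>/dev/null; python3 o.py
```

```text
[503.32 128.32  58.19] [-7.13 -2.08 13.23] [-0.4   1.38 -0.02] [-25.808  -2.548]
[504.33 128.39  58.2 ] [-7.88 -2.26 11.69] [-0.36  1.4  -0.02] [-25.814  -2.548]
```

```bash
python3 -m pendant '[0.025,0.0015,0,0,0,0,12]'>/dev/null; python3 o.py
python3 -m pendant '[0.025,0.0015,0,0,0,0,12]'>/dev/null; python3 o.py
```

```text
[505.31 128.44  58.19] [-8.36 -2.39 12.13] [-0.36  1.42  0.02] [-25.82   -2.547]
[506.29 128.48  58.21] [-8.65 -1.81 13.69] [-0.38  1.47 -0.04] [-25.882  -2.651]
```

```bash
python3 -m pendant '[0.0125,0.0007,0,0,0,0,12]'>/dev/null; python3 o.py
python3 -m pendant '[0.0125,0.0007,0,0,0,0,12]'>/dev/null; python3 o.py
```

```text
[506.68 128.52  58.2 ] [-9.05 -1.91 13.19] [-0.39  1.54  0.  ] [-25.961  -2.739]
[507.06 128.54  58.18] [-8.93 -1.68 12.97] [-0.43  1.59 -0.02] [-26.007  -2.803]
```

```bash
python3 -m pendant '[0.0125,0.0007,0,0,0,0,12]'>/dev/null; python3 o.py
python3 -m pendant '[0.0125,0.0007,0,0,0,0,12]'>/dev/null; python3 o.py
python3 -m pendant '[0.0125,0.0007,0,0,0,0,12]'>/dev/null; python3 o.py
python3 -m pendant '[0.0125,0.0007,0,0,0,0,12]'>/dev/null; python3 o.py
python3 -m pendant '[0.0125,0.0007,0,0,0,0,12]'>/dev/null; python3 o.py
```

```text
[507.47 128.57  58.18] [-8.28 -2.32 13.79] [-0.4   1.64 -0.04] [-26.058  -2.883]
[507.88 128.61  58.21] [-9.56 -2.87 13.87] [-0.38  1.63 -0.05] [-26.11   -2.965]
[508.25 128.61  58.18] [-10.67  -2.56  13.75] [-0.44  1.72 -0.02] [-26.183  -3.071]
[508.66 128.62  58.16] [-9.4  -0.93 14.47] [-0.41  1.79 -0.05] [-26.236  -3.151]
[509.08 128.68  58.16] [-10.08  -2.18  14.94] [-0.49  1.87 -0.01] [-26.289  -3.235]
```

```bash
python3 -m pendant '[0.009,0.0005,0,0,0,0,12]'>/dev/null; python3 o.py
python3 -m pendant '[-0.03,-0.0015,0,0,0,0,12, -0.03,-0.0015,0,0,0,0,12]'>/dev/null; python3 o.py
python3 -m pendant '[0,0,0,0,0,0,20, 0,0,0,0,0,0,30, 0,0,0,0,0,0,40, 0,0,0,0,0,0,40]'; python3 o.py
```

```text
[509.38 128.67  58.18] [-9.95 -1.76 15.27] [-0.45  1.9  -0.02] [-26.335  -3.294]
[509.35 128.69  58.23] [-1.72 -0.99  5.55] [-0.25  0.07 -0.  ] [-24.768  -0.435]
time_s: 15.78
tool_pos: [0.5099, 0.1288, 0.0576]
tool_rot: [-90.0, 0.0, -86.5]
force: [-0.5, -0.1, 0.1]
grip_width: 0.0378
[509.93 128.78  57.61] [-0.46 -0.06  0.06] [-0.02 -0.09  0.01] [-2.6247e+01  3.0000e-03]
```

```bash
python3 -m pendant '[0,0,0.9,0,0,0,40, 0,0,0.9,0,0,0,40, 0.45,0.4,0.9,0,0,1,50, 0.45,0.4,0,0,0,1,50, 0.45,0.4,0,0,0,1,50, 0.45,0.4,0,0,0,1,50, 0.45,0.4,0,0,0,1,50, 0.45,0.4,0,0,0,1,50, 0.45,0.4,0,0,0,1,50, 0.45,0.3,0,0,0,1,50]'
python3 -m pendant '[0,0,0,0,0,0.98,50, 0,0,0,0,0,0,50, 0,0,0,0,0,0,50]'
python3 -c "
from h import *
c=snap('wrist','w7.png')"
```

```text
time_s: 17.02
tool_pos: [0.6545, 0.2535, 0.1654]
tool_rot: [-90.0, 0.0, -6.2]
force: [-0.1, -0.2, 0.5]
grip_width: 0.05
time_s: 17.4
tool_pos: [0.654, 0.2525, 0.1656]
tool_rot: [-90.0, 0.0, 3.1]
force: [-0.3, -0.3, -0.1]
grip_width: 0.0501
```

View pics/w7.png

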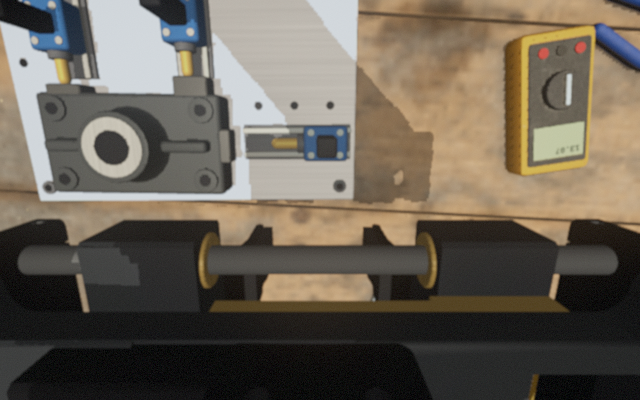

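```bash
python3 - <<'E'
from h import *
c=load('w7.png')
im=c['image'][110:180,210:360,::-1]; cv2.imwrite('pics/w7z.png',cv2.resize(im,None,fx=5,fy=5,interpolation=cv2.INTER_CUBIC))
im=c['image'][0:120,10:230,::-1]; cv2.imwrite('pics/w7y.png',cv2.resize(im,None,fx=3.5,fy=3.5,interpolation=cv2.INTER_CUBIC))
E
```

```text
(no output)
```

View pics/w7z.png

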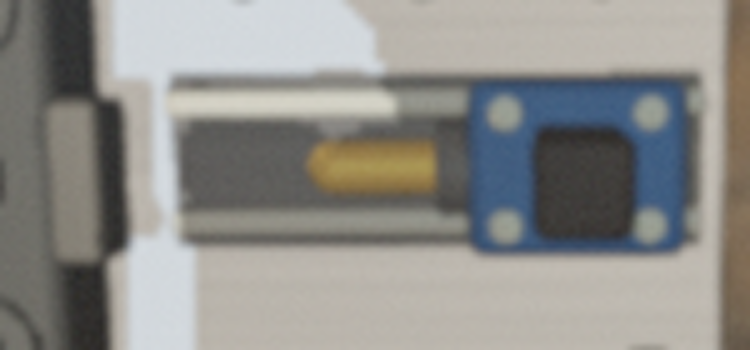

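View pics/w7y.png

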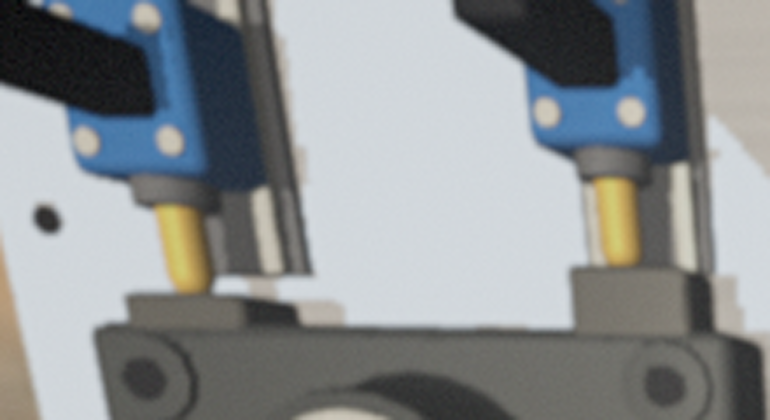

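```bash
python3 - <<'E'
from h import *
c=load('w7.png')
B=lambda u,v:(210+(u+.5)/5-.5,110+(v+.5)/5-.5)
w=np.array([ray(c,*B(*p),.047) for p in [(504,113),(650,113),(650,226),(505,227)]]); print(w.mean(0))
d=w[0]+w[3]-w[1]-w[2]; print(np.degrees(np.arctan2(d[1],d[0])))
print('tip',ray(c,*B(307,167),.036),'pad',ray(c,*B(104,180),.044),ray(c,*B(120,180),.036))
print(env.get_obs()['tool_pos'])
E
```

```text
[0.60638323 0.25705021 0.047     ]
-86.60210471564824
tip [0.60931144 0.20686887 0.036     ] pad [0.61313967 0.17113702 0.044     ] [0.61366999 0.17192823 0.036     ]
[0.65399359 0.25246379 0.16580016]
```

```bash
python3 -m pendant '[-0.4,0.06,0,0,0,0,40, -0.4,0.05,0,0,0,0.03,40, -0.4,0,0,0,0,0,40, 0,0,-0.7,0,0,0,40, 0,0,-0.7,0,0,0,40, 0,0,-0.7,0,0,0,40, 0,0,-0.55,0,0,0,40, 0,0,0,0,0,0,40, 0,0,0,0,0,0,40]'; python3 o.py
python3 -c "
from h import *
c=snap('wrist','w8.png')"
```

```text
time_s: 18.58
tool_pos: [0.6066, 0.2577, 0.0609]
tool_rot: [-90.0, -0.1, 3.6]
force: [0.6, 0.9, 0.6]
grip_width: 0.04
[606.58 257.67  60.89] [0.6  0.91 0.57] [ 0.17 -0.13 -0.02] [-23.501   0.118]
```

View pics/w8.png

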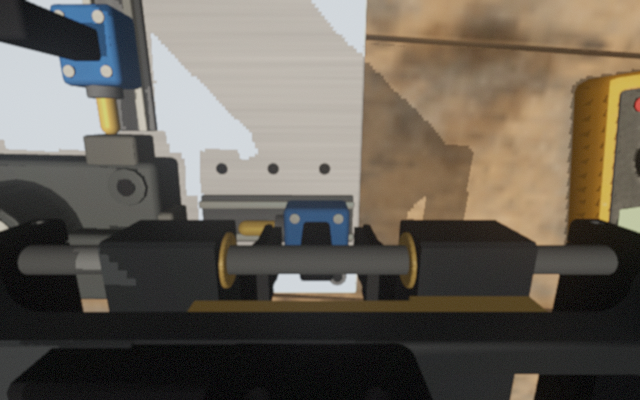

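```bash
python3 -m pendant '[0,0,-0.06,0,0,0,20, 0,0,0,0,0,0,14, 0,0,0,0,0,0,12, 0,0,0,0,0,0,12, 0,0,0,0,0,0,12]' 25; 
sed -i 's/\[\[3,5\]\]//' o.py; sed -i 's/import \*/import *\nnp.set_printoptions(suppress=True,linewidth=200)/' o.py; python3 o.py
python3 -m pendant '[0.006,-0.1,0,0,0,0,12, 0.006,-0.1,0,0,0,0,12, 0.006,-0.1,0,0,0,0,12, 0.006,-0.1,0,0,0,0,12, 0.006,-0.1,0,0,0,0,12, 0.006,-0.1,0,0,0,0,12, 0.0015,-0.025,0,0,0,0,12, 0.0015,-0.025,0,0,0,0,12]'>/dev/null; python3 o.py
python3 -m pendant '[0.0015,-0.025,0,0,0,0,12]'>/dev/null; python3 o.py
python3 -m pendant '[0.0015,-0.025,0,0,0,0,12]'>/dev/null; python3 o.py
```

```text
time_s: 19.25
tool_pos: [0.6062, 0.257, 0.0576]
tool_rot: [-90.0, -0.0, 3.6]
force: [-1.6, -0.9, 1.5]
grip_width: 0.0161
[606.16 256.95  57.56] [-1.63 -0.9   1.48] [-0.12 -0.01 -0.05] [ -0.549 -48.681 -17.864 -23.64   -0.131  -0.281   0.033]
[607.44 235.36  57.58] [ 3.1   8.04 -4.01] [ 1.56 -0.62 -0.05] [  4.292 -50.443 -14.749 -23.88    1.028   2.539   0.097]
[607.48 234.47  57.58] [ 1.83  8.38 -3.22] [ 1.55 -0.64 -0.11] [  4.223 -50.386 -14.768 -23.866   1.029   2.525   0.099]
[607.55 233.47  57.58] [ 2.8   8.62 -4.15] [ 1.48 -0.65 -0.08] [  4.216 -50.344 -14.757 -23.87    1.033   2.522   0.099]
```

```bash
python3 -m pendant '[0.0015,-0.025,0,0,0,0,12, 0.0015,-0.025,0,0,0,0,12]'>/dev/null; python3 o.py
python3 -m pendant '[0.0015,-0.025,0,0,0,0,12, 0.0015,-0.025,0,0,0,0,12]'>/dev/null; python3 o.py
python3 -m pendant '[0.0015,-0.025,0,0,0,0,12]'>/dev/null; python3 o.py
python3 -m pendant '[0.0015,-0.025,0,0,0,0,12]'>/dev/null; python3 o.py
python3 -m pendant '[0.0015,-0.025,0,0,0,0,12]'>/dev/null; python3 o.py
```

```text
[607.69 231.47  57.58] [ 2.45  6.4  -4.31] [ 1.56 -0.68 -0.18] [  4.219 -50.269 -14.733 -23.883   1.041   2.518   0.1  ]
[607.8  229.49  57.58] [ 1.83  8.33 -4.1 ] [ 1.54 -0.62 -0.13] [  4.226 -50.195 -14.709 -23.897   1.049   2.513   0.1  ]
[607.86 228.5   57.57] [ 2.56  7.85 -4.07] [ 1.52 -0.73 -0.11] [  4.229 -50.158 -14.697 -23.903   1.053   2.511   0.1  ]
[607.93 227.48  57.59] [ 2.87  7.8  -4.48] [ 1.51 -0.68 -0.12] [  4.232 -50.121 -14.685 -23.909   1.057   2.509   0.1  ]
[607.96 226.46  57.57] [ 1.64  8.28 -3.83] [ 1.55 -0.63 -0.1 ] [  4.236 -50.085 -14.672 -23.916   1.061   2.507   0.1  ]
```

```bash
python3 -m pendant '[0.0015,-0.025,0,0,0,0,12]'>/dev/null; python3 o.py
python3 -m pendant '[0.0015,-0.025,0,0,0,0,12]'>/dev/null; python3 o.py
```

```text
[608.05 225.47  57.58] [ 2.53  8.32 -4.  ] [ 1.56 -0.63 -0.15] [  4.239 -50.049 -14.66  -23.923   1.065   2.505   0.1  ]
[608.09 224.48  57.56] [ 2.97  7.77 -4.01] [ 1.54 -0.62 -0.16] [  4.242 -50.013 -14.648 -23.929   1.069   2.502   0.1  ]
```

```bash
python3 -m pendant '[0.0015,-0.025,0,0,0,0,12]'>/dev/null; python3 o.py
python3 -m pendant '[0.0015,-0.025,0,0,0,0,12]'>/dev/null; python3 o.py
```

```text
[608.17 223.49  57.58] [ 3.05  9.09 -3.84] [ 1.54 -0.68 -0.09] [  4.246 -49.977 -14.636 -23.935   1.073   2.5     0.1  ]
[608.21 222.48  57.56] [ 2.53  7.87 -3.86] [ 1.48 -0.64 -0.1 ] [  4.249 -49.941 -14.624 -23.942   1.077   2.498   0.1  ]
```

```bash
python3 -m pendant '[0.0015,-0.025,0,0,0,0,12]'>/dev/null; python3 o.py
```

```text
[608.27 221.52  57.57] [ 2.59  8.36 -4.07] [ 1.54 -0.62 -0.16] [  4.253 -49.906 -14.612 -23.949   1.081   2.495   0.101]
```

```bash
python3 -m pendant '[0.0015,-0.025,0,0,0,0,12]'>/dev/null; python3 o.py
```

```text
[608.36 220.5   57.57] [ 2.82  8.84 -3.93] [ 1.61 -0.69 -0.14] [  4.335 -49.93  -14.541 -23.964   1.122   2.546   0.1  ]
```

```bash
python3 -m pendant '[0.0015,-0.025,0,0,0,0,12]'>/dev/null; python3 o.py
```

```text
[608.38 219.77  57.58] [ 2.54  8.3  -4.48] [ 1.68 -0.66 -0.15] [  4.666 -50.075 -14.334 -24.013   1.206   2.713   0.103]
```

```bash
python3 -m pendant '[0.0015,-0.025,0,0,0,0,12]'>/dev/null; python3 o.py
python3 -m pendant '[0.0015,-0.025,0,0,0,0,12]'>/dev/null; python3 o.py
python3 -m pendant '[0.0007,-0.0125,0,0,0,0,12]'>/dev/null; python3 o.py
```

```text
[608.44 219.01  57.58] [ 2.13  9.92 -3.86] [ 1.78 -0.77 -0.12] [  4.938 -50.197 -14.163 -24.042   1.275   2.86    0.106]
[608.48 218.26  57.59] [ 2.58  9.95 -4.95] [ 1.86 -0.77 -0.07] [  5.208 -50.32  -13.993 -24.069   1.347   3.008   0.11 ]
[608.48 217.95  57.59] [ 3.35 10.36 -5.26] [ 1.93 -0.79 -0.16] [  5.411 -50.391 -13.905 -24.078   1.374   3.083   0.119]
```

```bash
python3 -m pendant '[0.0005,-0.01,0,0,0,0,12]'>/dev/null; python3 o.py
python3 -m pendant '[0.0005,-0.01,0,0,0,0,12]'>/dev/null; python3 o.py
```

```text
[608.53 217.66  57.6 ] [ 2.85 10.85 -5.99] [ 1.92 -0.81 -0.19] [  5.474 -50.423 -13.872 -24.066   1.388   3.131   0.122]
[608.55 217.37  57.58] [ 3.23 10.39 -5.99] [ 2.   -0.82 -0.16] [  5.559 -50.467 -13.815 -24.069   1.413   3.188   0.123]
```

```bash
python3 -m pendant '[-0.0025,0.045,0,0,0,0,12, -0.0025,0.045,0,0,0,0,12]'>/dev/null; python3 o.py
python3 -m pendant '[0,0,0,0,0,0,20, 0,0,0,0,0,0,30, 0,0,0,0,0,0,40, 0,0,0,0,0,0,40]'; python3 o.py
python3 -m pendant '[0,0,0.9,0,0,0,40, 0,0,0.9,0,0,0,40, 0,0,0.8,0,0,0,40]'
python3 -c "
from h import *
c2=snap('side','s9.png');c=snap('top','t9.png');snap('wrist','w9.png')
a=cv2.resize(c2['image'][180:270,210:360,::-1],None,fx=5,fy=5,interpolation=cv2.INTER_CUBIC)
cv2.imwrite('pics/s9z.png',a)"
```

```text
[608.55 217.37  57.55] [ 0.64  2.45 -0.65] [ 0.54 -0.39 -0.12] [  1.459 -48.055 -16.405 -23.481   0.254   0.866   0.102]
time_s: 23.62
tool_pos: [0.6086, 0.2148, 0.0572]
tool_rot: [-90.0, 0.0, 3.6]
force: [0.8, -0.2, -0.2]
grip_width: 0.0376
[608.56 214.78  57.24] [ 0.77 -0.24 -0.23] [ 0.06 -0.19 -0.04] [  0.009 -47.864 -17.434 -24.029  -0.006   0.094   0.001]
time_s: 24.0
tool_pos: [0.6086, 0.2153, 0.1627]
tool_rot: [-90.0, -0.0, 3.6]
force: [-0.2, -0.3, 0.0]
grip_width: 0.0401
```

View pics/s9z.png

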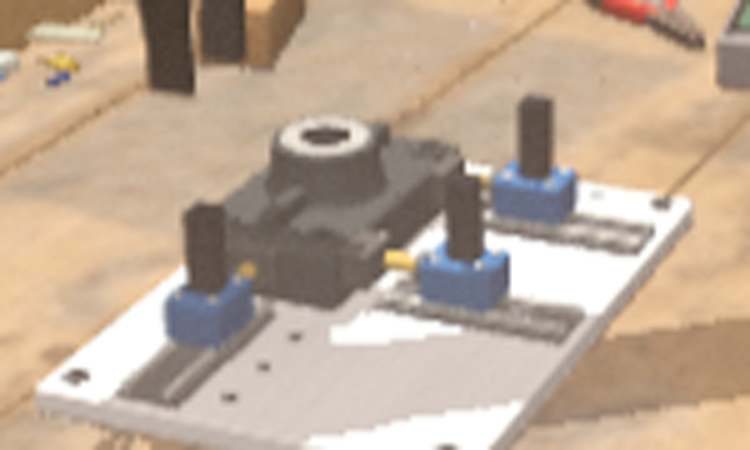

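View pics/w9.png

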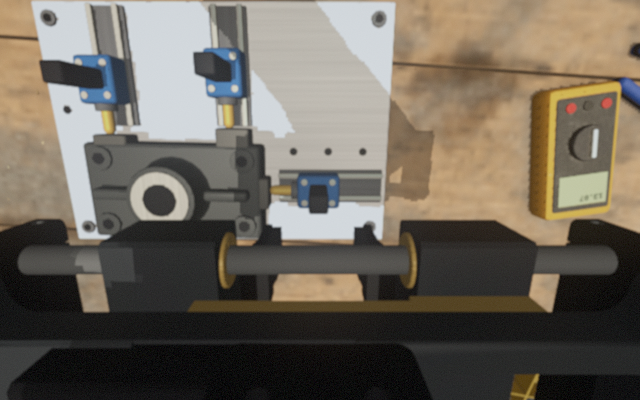

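```bash
python3 -m pendant '[-0.41,-0.88,0.1,0,0,-1,30, -0.41,-0.88,0.1,0,0,-1,20, -0.41,-0.88,0,0,0,-1,10, -0.41,-0.88,0,0,0,-1,0, -0.41,-0.88,0,0,0,-1,0, -0.41,-0.88,0,0,0,-1,0, -0.41,-0.88,0,0,0,-1,0, -0.41,-0.88,0,0,0,-1,0, -0.41,-0.88,0,0,0,-1,0]'
python3 -m pendant '[-0.2,-0.88,0,0,0,0,0, -0.1,-0.88,0,0,0,0,0, 0,-0.88,0,0,0,0,0, 0,-0.88,0,0,0,0,0, 0,-0.88,0,0,0,0,0, 0.1,-0.88,0,0,0,0,0, 0.1,-0.88,0,0,0,0,0, 0,0,0,0,0,0,0, 0,0,0,0,0,0,0]'
python3 -c "
from h import *
c=snap('top','t10.png');snap('wrist','w10.png')
im=c['image'][150:255,185:335,::-1]; cv2.imwrite('pics/t10z.png',cv2.resize(im,None,fx=5.3,fy=5.3,interpolation=cv2.INTER_CUBIC))"
```

```text
time_s: 25.28
tool_pos: [0.4593, -0.1028, 0.1684]
tool_rot: [-90.1, 0.0, -86.8]
force: [-0.8, -0.7, 0.2]
grip_width: 0.0004
time_s: 26.4
tool_pos: [0.4565, -0.3465, 0.1683]
tool_rot: [-90.1, 0.1, -86.4]
force: [0.1, -0.4, 1.6]
grip_width: 0.0006
```

View pics/w10.png

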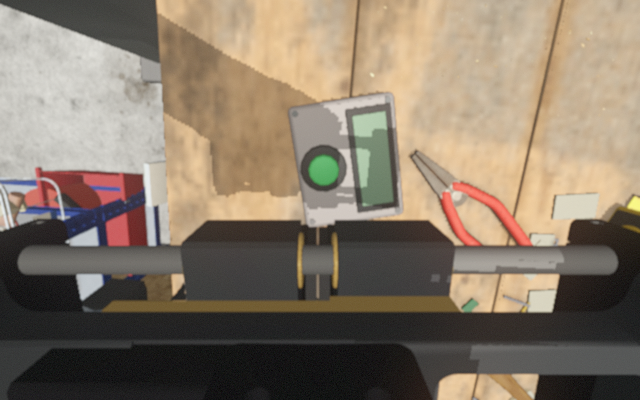

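View pics/t10z.png

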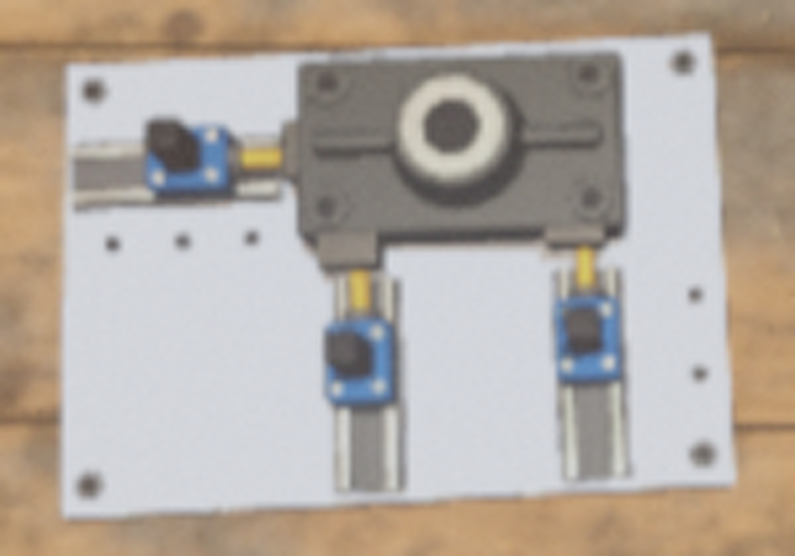

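```bash
python3 - <<'E'
from h import *
a=load('top0.png')['image'];b=load('t10.png')['image']
g=lambda i,s:np.float32(cv2.cvtColor(i,cv2.COLOR_RGB2GRAY)[s])
for n,s in dict(cast=np.s_[161:194,243:302],boss=np.s_[162:188,258:285],end=np.s_[161:194,285:302],plate=np.s_[155:170,300:322]).items(): print(n,cv2.phaseCorrelate(g(a,s),g(b,s)))
c=load('w10.png'); im=c['image'].astype(int)
m=(im[:,:,1]>im[:,:,0]*1.8)&(im[:,:,1]>im[:,:,2]*1.5)&(im[:,:,1]>70)
m[:, :290]=0;m[220:]=0;m[:,350:]=0
v,u=np.nonzero(m);print(len(u),u.mean(),v.mean(),u.min(),u.max(),v.min(),v.max(),ray(c,u.mean(),v.mean(),.053))
o=env.get_obs();print(o['tool_pos'],o['force'])
E
```

```text
cast ((-0.023858755048472347, -0.048318669526551616), 1.018865380022261)
boss ((0.4379838721655762, 0.5412587650026559), 0.9576208598002158)
end ((1.2939909748155287e-06, -0.03690113737376777), 0.998734783059285)
plate ((-0.08091790480374428, 0.4392168289360825), 0.9969552126195695)
616 323.56493506493507 170.6818181818182 309 337 155 184 [ 0.46068697 -0.32269608  0.053     ]
[ 0.45695917 -0.34617538  0.16898661] [0.82555763 0.66304737 0.78140525]
```

```bash
python3 -m pendant '[0.09,0.58,0,0,0,0,0, 0,0,-0.9,0,0,0,0, 0,0,-0.9,0,0,0,0, 0,0,-0.85,0,0,0,0, 0,0,0,0,0,0,0, 0,0,0,0,0,0,0]'; python3 o.py
python3 -c "
from h import *
c=snap('side','s11.png');snap('wrist','w11.png');
cv2.imwrite('pics/s11z.png',cv2.resize(c['image'][130:210,320:420,::-1],None,fx=6,fy=6,interpolation=cv2.INTER_CUBIC))"
```

```text
time_s: 27.25
tool_pos: [0.4617, -0.3238, 0.0649]
tool_rot: [-89.9, -0.1, -86.3]
force: [-0.4, 0.5, 0.1]
grip_width: 0.0004
[ 461.69 -323.76   64.94] [-0.4   0.55  0.06] [-0.04 -0.13  0.05] [ -0.024 -37.866  -7.145 -25.739  -0.046   0.125  -0.004]
```

View pics/s11z.png

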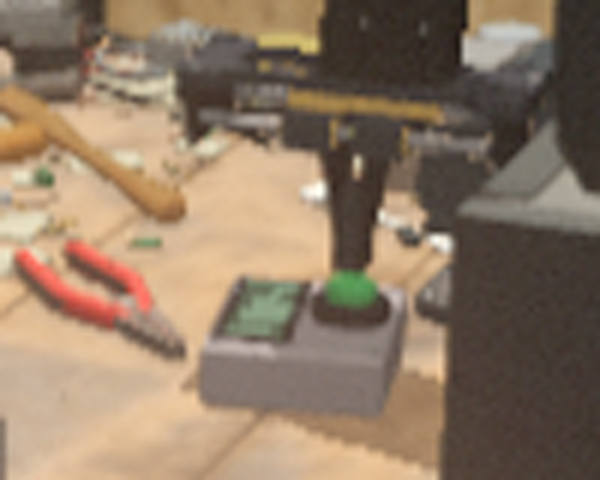

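View pics/w11.png

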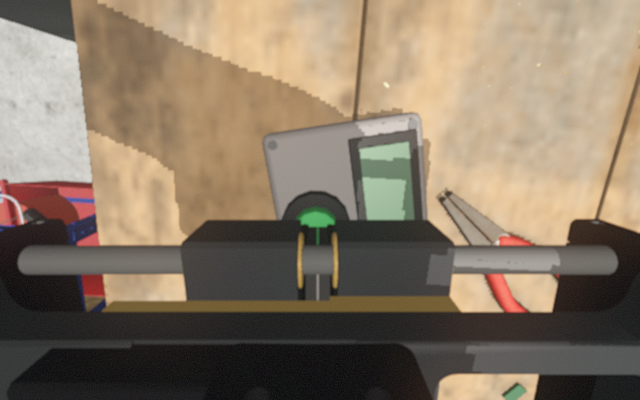

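```bash
python3 -m pendant '[0,0,-0.1,0,0,0,0, 0,0,-0.1,0,0,0,0, 0,0,-0.05,0,0,0,0, 0,0,-0.05,0,0,0,0]'|grep -E 'pos|force'
python3 -m pendant '[0,0,-0.05,0,0,0,0, 0,0,-0.05,0,0,0,0]'|grep -E 'pos|force'
python3 -m pendant '[0,0,-0.05,0,0,0,0]'|grep -E 'pos|force'
```

```text
tool_pos: [0.4612, -0.3251, 0.0522]
force: [-4.1, 2.3, 17.6]
tool_pos: [0.4613, -0.3252, 0.0518]
force: [-11.7, 6.0, 40.2]
tool_pos: [0.4613, -0.3252, 0.0515]
force: [-15.9, 8.0, 51.7]
```

```bash
python3 -m pendant '[0,0,0.1,0,0,0,0]'|grep -E 'pos|force'
python3 -c "
from h import *
c=snap('side','s12.png');snap('wrist','w12.png');print(env.get_obs().keys(),env.get_obs()['tool_pos'],env.get_obs()['force'])
a=cv2.resize(c['image'][160:205,350:395,::-1],None,fx=8,fy=8,interpolation=cv2.INTER_CUBIC)
b=cv2.resize(load('s11.png')['image'][160:205,350:395,::-1],None,fx=8,fy=8,interpolation=cv2.INTER_CUBIC)
cv2.imwrite('pics/s12z.png',np.hstack([b,a]))"
```

```text
tool_pos: [0.4611, -0.325, 0.0525]
force: [-1.9, 0.9, 4.2]
dict_keys(['time_s', 'qpos', 'joint_velocities', 'effort', 'tool_pos', 'tool_rot', 'force', 'wrist_torque', 'grip_width']) [ 0.4612086  -0.32503264  0.05218144] [-5.12068188  1.8316637  19.41530282]
```

View pics/s12z.png

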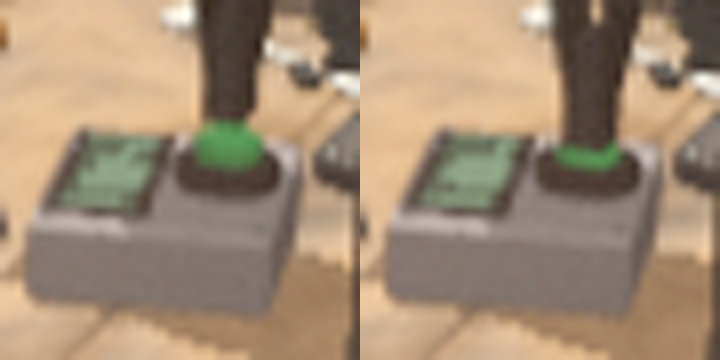

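```bash
for i in 1; do python3 -m pendant '[0,0,0.03,0,0,0,0, 0,0,0,0,0,0,0]'>/dev/null; python3 o.py
python3 -m pendant '[0,0,0.025,0,0,0,0, 0,0,0,0,0,0,0]'>/dev/null; python3 o.py
python3 -m pendant '[0,0,0.025,0,0,0,0, 0,0,0,0,0,0,0]'>/dev/null; python3 o.py
python3 -m pendant '[0,0,0.025,0,0,0,0, 0,0,0,0,0,0,0]'>/dev/null; python3 o.py
python3 -m pendant '[0,0,0.025,0,0,0,0, 0,0,0,0,0,0,0]'>/dev/null; python3 o.py
python3 -m pendant '[0,0,0.025,0,0,0,0, 0,0,0,0,0,0,0]'>/dev/null; python3 o.py
python3 -m pendant '[0,0,0.025,0,0,0,0, 0,0,0,0,0,0,0]'>/dev/null; python3 o.py; done
```

```text
[ 461.16 -325.02   52.33] [-2.74  0.84 13.01] [0.22 0.41 0.  ] [ -0.295 -34.013  -6.454 -22.545   0.033  -0.939   0.002]
[ 461.11 -325.03   52.45] [-0.2  -0.2   6.74] [-0.04  0.01 -0.04] [ -0.174 -36.346  -6.976 -23.551  -0.104  -0.095   0.002]
[ 461.06 -324.96   53.01] [ 1.24 -0.92  4.44] [-0.24 -0.31  0.01] [ -0.179 -37.232  -7.233 -23.659  -0.243   0.482   0.003]
[ 461.05 -324.94   53.85] [ 2.46 -1.22  4.1 ] [-0.48 -0.49  0.04] [ -0.226 -37.17   -7.284 -23.044  -0.383   0.936   0.004]
[ 460.72 -324.68   54.68] [ 2.22 -1.55  3.63] [-0.46 -0.61 -0.01] [ -0.17  -37.339  -7.267 -23.291  -0.355   0.935   0.003]
[ 460.42 -324.44   55.51] [ 1.99 -1.    3.34] [-0.32 -0.46 -0.03] [ -0.129 -37.559  -7.271 -23.689  -0.309   0.852   0.004]
[ 460.28 -324.28   56.44] [ 0.94 -1.39  2.75] [-0.23 -0.38 -0.06] [ -0.061 -37.878  -7.267 -24.364  -0.215   0.63    0.004]
```

```bash
python3 -m pendant '[0,0,0.2,0,0,0,0, 0,0,0.5,0,0,0,0, 0,0,0.8,0,0,0,0, 0,0,0.8,0,0,0,0, -0.3,0.3,0.3,0,0,0,0, -0.3,0.3,0,0,0,0,0, 0,0,0,0,0,0,0, 0,0,0,0,0,0,0]'
python3 -c "
from h import *
c=snap('side','s13.png');b=snap('top','t13.png')
im=b['image'][150:255,185:335,::-1]; cv2.imwrite('pics/t13z.png',cv2.resize(im,None,fx=5.3,fy=5.3,interpolation=cv2.INTER_CUBIC))
a=cv2.resize(c['image'][160:270,210:400,::-1],None,fx=4.2,fy=4.2,interpolation=cv2.INTER_CUBIC);cv2.imwrite('pics/s13z.png',a)
z=load('top0.png')['image'].astype(int)
d=abs(z-b['image'].astype(int)).max(2)
print('casting diff mean/max',d[162:192,244:300].mean(),d[162:192,244:300].max(),'plate',d[160:190,304:318].mean(),d[160:190,304:318].max())
B=lambda u,v:(185+(u+.5)/5.3-.5,150+(v+.5)/5.3-.5)
"
```

```text
time_s: 31.2
tool_pos: [0.4367, -0.3009, 0.1611]
tool_rot: [-90.0, -0.0, -86.4]
force: [0.3, 0.4, -0.1]
grip_width: 0.0009
casting diff mean/max 7.635119047619048 15 plate 8.44047619047619 11
```

View pics/s13z.png

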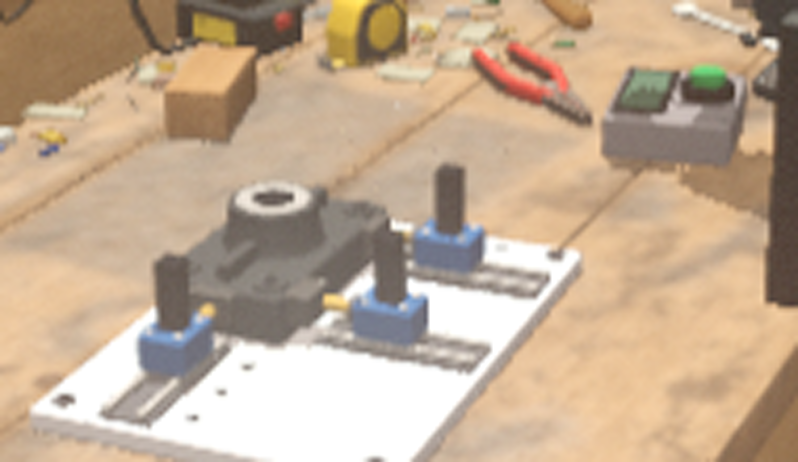

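View pics/t13z.png

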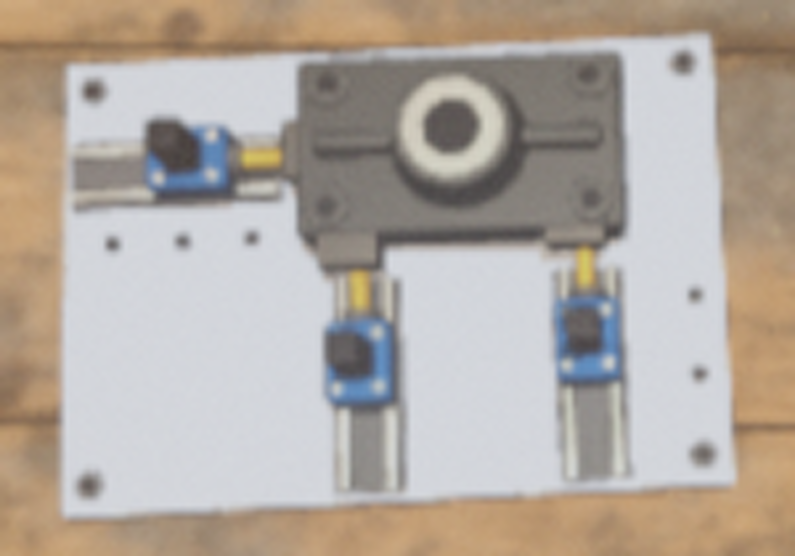

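All three stops are on their pads. The casting has not moved: its image differs from the first one only by an even brightness change, the same as on the bare plate. The button is back up and the arm is clear, so I'm handing in.

```bash
python3 -c "
from cell import env
print(env.sign_off())"
```

```text
the job is handed in; nothing more can be done
None
```

All three stops are set against the casting, the green button was pressed once after that, and the job is handed in. It took about 31 s of the 72 s allowed.

- **Stops:** I set stop b, then a, then c. I slid each up gently until the arm's load rose at contact, then went on to about half the nose travel. The estimated travel taken up is 3.2–3.4 mm on b, 3.5 mm on a and 3.4 mm on c, out of 7 mm. These come from the arm's readings at contact; the cameras are too coarse to confirm fractions of a millimetre. I took the arm's load off before opening the jaws each time. Nothing came near jamming solid: the slides pushed back with at most about 11 N, and about 8 N of that is their own friction.
- **Button:** It was pressed once, fully. On release the force dropped from about 5 N in a spring-like way as the button came back up.
- **Last checks:** In the final pictures all three noses touch their pads, and the casting shows no visible shift from the first picture. The arm stands clear, touching nothing.
- **What disagreed:** The button bottomed at a tool height of about 52.5 mm, where I expected 48 mm. Because of that, the closed fingertips briefly pressed it with about 52 N before I backed off. That is below the 120 N wrist limit but harder than I intended. The 40 N limit is for the arm and gripper body, and only the fingertips were in contact.

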